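Hold a stone cell in the spectroscope beam

TASK

Push the red knob to open the lamp shutter on the gem spectroscope stand fully, then pick up the green-capped glass cell by its two frosted faces, never touching the clear windows. Hold it upright and still in the light path, half-way between lamp and spectroscope tube, with the stone on the beam line and the clear windows square to the beam, touching no part of the stand. Finish while holding it there, with the shutter open and everything else left where it stood.

Things in the scene. Friction and masses are not known exactly. Their poses are not given: they have to be found in the camera images.
- cell_green_mid (a point): centre of the green-capped glass cell and its green stone, 28 mm above its underside. Upright box 38 x 28 x 56 mm (x, y, z), about 80 g, loose on the tray in any of the three places. x = light axis: clear windows are the faces at x = +-19 mm. Frosted white faces to grip: y = +-14 mm (28 mm apart, 38 mm wide). z up; top 5 mm is the cap
- cell_green: the whole green-capped cell, same axes; its origin is the centre of its underside
- cell_windows: the two clear windows of the green cell as one part: each 22 mm wide and 45 mm high between the frosted walls, flush with the cell's faces at x = +19 and -19 mm; origin and axes as cell_green. Nothing may touch them
- beam_mid (a point): point on the beam line half-way along the gap between lamp gate and spectroscope, 115 mm above the table. y runs along the level beam from lamp (-y) to spectroscope (+y), x level across it, z up. Free gap: y = -70 to +69 mm. Tops above the table: lamp house (x +-45, y -187 to -97 mm) 165 mm, gate and tube 143 mm or less, shutter knob 162 mm
- stand: gem spectroscope stand, fixed: dark base plate 140 x 380 mm, 16 mm high; grey lamp house with collimator at its -y end, steel spectroscope tube with brass rings on a pillar at its +y end; origin under the base's centre, axes as beam_mid, which is 115 mm above it
- shutter (a joint): lamp shutter slide, an aluminium plate across the beam at the gate: 0 m = shut, 0.032 m = fully open at its stop. It slides level along the stand's +x, about 2 N of friction, and stays where it is left
- shutter_knob (a point): middle of the red upright shutter knob, 12 mm in diameter, on the slide's end and moving with it; 149 mm above the table, free from 140 to 162 mm. Axes are the stand's; it opens along +x, towards the gate. Shut, it is at x = -82, y = -76 mm from beam_mid. The lamp house begins 21 mm to its -y side, but only where x is above -45 mm
- tray: wooden tray 118 x 258 mm, fixed, lined with dark velvet; its floor is 4 mm and its rim 11 mm above the table; origin under its centre; the three cells stand in a row along its y, 75 mm apart
- cell_red_mid (a point): capped glass optical cell like the green one, with a red cap and red stone; bystander; this point is its centre, 28 mm above its underside
- cell_blue_mid (a point): capped glass optical cell like the green one, with a blue cap and blue stone; bystander; this point is its centre, 28 mm above its underside
- vial_a: corked glass vial of turquoise chips, 25 mm in diameter, 58 mm high, loose bystander; origin at its underside
- vial_b: corked glass vial of amber chips, 25 mm in diameter, 58 mm high, loose bystander; origin at its underside
- bead_bowl: white bowl of chunky beads, 96 mm in diameter, 36 mm high, loose bystander; origin at its underside
- loupe: folding loupe with black cover, 60 x 25 x 9 mm, lying flat, loose bystander; origin at its underside
- tweezers: steel stone tweezers, 165 x 12 x 8 mm, lying flat, loose bystander; origin at its underside
Not all that is in view belongs to the job. What is shaped like the cell_green but black is not meant.

How it is judged:
On the way, in this order (a step that is already met when the one before it is completed fails the run):
1. the lamp shutter is pushed fully open, the green cell still on the tray (value of joint shutter above 0.027 m and height (world z) of cell_green_mid below 0.045 m), for 0.2 s.
2. the green-capped cell is lifted in the fingers (height (world z) of cell_green_mid above 0.06 m and contact force between the fingers and cell_green above 1 N), for 0.2 s.
At the end, for the whole second after the job is handed in: Green cell held in the fingers, windows and stand untouched, still, its centre within 8 mm of the beam line across and in height, 25 mm of mid-gap along it; square to the beam and upright within 0.17 rad; shutter beyond 27 mm; bystanders within 20 mm of their starts (x of cell_green_mid in the frame of beam_mid between -0.008 and 0.008 m and y of cell_green_mid in the frame of beam_mid between -0.025 and 0.025 m and z of cell_green_mid in the frame of beam_mid between -0.008 and 0.008 m and angle between the x axis of cell_green_mid and the y axis of beam_mid, either way round below 0.17 rad and angle between cell_green_mid's own z axis and vertical below 0.17 rad and contact force between the fingers and cell_green above 1 N and contact force between cell_windows and anything else below 0.3 N and contact force between cell_green and stand below 0.1 N and linear speed of cell_green below 0.02 m/s and value of joint shutter above 0.027 m and distance of each of cell_red_mid, cell_blue_mid, vial_a, vial_b, bead_bowl, loupe, tweezers from where it was at the start of the episode below 0.02 m); the arm keeps its last pose, push and grip.
It fails at once if something touches the clear windows of the green cell (contact force between cell_windows and anything else above 0.5 N).
It fails at once if the green cell knocks against the stand (contact force between cell_green and stand above 2 N).
It fails at once if another cell is shifted more than 20 mm or tipped (distance of any of cell_red_mid, cell_blue_mid from where it was at the start of the episode above 0.02 m or angle between any of cell_red_mid, cell_blue_mid's own z axis and vertical above 0.35 rad).
It fails at once if a vial, the bead bowl, the loupe or the tweezers are shifted more than 20 mm or tipped (distance of any of vial_a, vial_b, bead_bowl, loupe, tweezers from where it was at the start of the episode above 0.02 m or angle between any of vial_a, vial_b, bead_bowl, loupe, tweezers's own z axis and vertical above 0.35 rad).
It also fails if it takes over 59 s, if anything falls off the work surface, if the arm or the gripper's body presses on something with over 40 N, if the wrist force passes 120 N, or if a joint passes its speed limit or range.

ROBOT

A 6-joint arm with a two-finger parallel gripper is mounted at the origin on the work surface. World frame = base frame: x ahead of the robot, y to its left, z up, the work surface at z = 0. Lengths are in m, angles in rad, forces in N, time in s.
With the tool pointing down it reaches from about 0.35 to 0.975 m from the base axis. Payload 17.4 kg.
Tool frame: the origin (TCP) lies between the finger pads; the fingertips stand 19 mm ahead of it and the grasp point (between the pads) is the TCP; y points along the fingers, z is the direction in which the jaws open and shut, and the axes are right-handed (so a half turn about y gives the same grasp; the last joint's range is limited). The gripper opens to 85 mm and grips with 20 to 120 N. Pads are 22 mm wide; open, the fingers measure 114 mm over their backs; the gripper's body (76 mm by 85 mm) begins 54 mm behind the grasp point. The pads swing forward as they close: fully open they stand 13 mm farther back than shut.
Start: joints at [1.16, 0.116, 1.442, -0, 1.584, -0.038], TCP at [0.246, 0.629, 0.25] pointing down, gripper open.
Joint ranges: [-2.83, 2.83], [-0.83, 2.19], [0.07, 2.5], [-1.14, 4.28], [0.01, 3], [-2.97, 2.97]. Speed limits (rad/s): [1.89, 1.89, 2.22, 3.14, 3.14, 3.14].

INTERFACE

Orientations are given as a unit quaternion [x, y, z, w].
In Python, from plant import arm gives the robot as it stands.
- The arm moves only by the tool jog_arm, never from a script. Its argument "increments" is a list of rows, each a list of 7 numbers: the shift along the tool's x, y, z in mm, then the turn, a rotation vector about the tool's x, y, z in degrees, then the finger opening in mm, from 0 to 85.4. In form: [[x, y, z, wx, wy, wz, gripper], ...]. A call has exactly 10 rows; each row is the pose to reach, as a shift and turn from the pose commanded when the call began, along the tool's axes at that moment; what a row does not reach only later rows make up. A row lasts 1/8 s, in which the tool goes at most 62.5 mm and 10.7 degrees, less where a joint would pass 70% of its speed; a pose out of reach is approached as far as the arm can. A call with a gripper value outside its range is refused whole. The fingers move at their own pace and stop on an object; "grip_force" is the grip in N (left out, the last holds). Time passes only in rows, so rows that repeat a pose let the fingers close, or fill a call up. It gives the time, the measured TCP pose, the force and the opening at its end, in the units of the state.
- arm.sense(): the state, without advancing time (a new reading comes with each control period).
- arm.snapshot(name): name is "side" or "top"; returns the picture (480x640x3 uint8, red, green, blue); there is no depth.
- arm.camera_model(name): a dict with "fovy" (degrees; the focal length in pixels is half the picture's height over the tangent of half this angle, whatever the lens; pixels are square), "cx", "cy" (the principal point, pixels), "T" (4x4, takes a point from camera to world coordinates). Camera axes: x right, y up, looking along -z (the intrinsics and any distortion apply to the point x, -y, -z); pixel columns grow to the right and rows downward; lengths in m; the calibration is good to about 2 mm. A picture is of the moment at which its call begins. camera_model takes no time and is no camera call.
- arm.job_done(): hands the job in, once; it reports no verdict.
The state is a dict: "time": time; "q": joint angles; "qvel": joint speeds; "joint_torque": joint torques, N m; "position": TCP position; "tcp_rot": TCP orientation; "contact_force": force on the tool from outside, world axes, zero at the start; "ft_torque": the same for the moment, N m; "opening": finger opening in m.
Only numpy, scipy, OpenCV 4.12 (cv2) and the standard library are available. Lean on these libraries where they do the work, as an engineer would, in place of code of your own. Each camera call takes 0.05 s, during which the arm holds its last target. There are 200 camera calls.

## Working session

There is one attempt and no reset: what is moved stays moved. The work goes in short steps, Python scripts to look and compute and a tool call to move; the robot and the scene stay as the last step left them, time stands still between calls to the robot, and variables do not carry over. Pictures are saved under pics/ and viewed, about 8 in all and at most 12, crops included, and the job is handed in when it is done.

Besides the shell and the picture viewer there is one more tool, called after "Request:" in YAML: its name, and indented under it one key for each argument. jog_arm: Moves the arm, as the interface text tells. Its arguments: {"type":"object","properties":{"increments":{"type":"array"},"grip_force":{"type":"number"}},"required":["increments"]}

```bash
mkdir -p pics; python3 - <<'E'
from plant import arm
import cv2,numpy as np
np.set_printoptions(precision=4,suppress=True)
s=arm.sense();print(s['time'],s['position'],s['tcp_rot'],s['opening'])
for n in('top','side'):
    im=arm.snapshot(n);cv2.imwrite(f'pics/{n}0.png',im[:,:,::-1]);m=arm.camera_model(n);print(n,{k:v for k,v in m.items() if k!='T'});print(np.array(m['T']))
E
```

```text
0.0 [0.2458 0.6285 0.2495] [ 0.6953 -0.1311  0.1309 -0.6944] 0.08559824426692002
top {'fovy': 43.67808332301882, 'cx': 306.6180672307177, 'cy': 235.33257259873443}
[[ 0.0188  0.985  -0.1716  0.3718]
 [-0.9998  0.0194  0.0022  0.0221]
 [ 0.0055  0.1715  0.9852  1.2493]
 [ 0.      0.      0.      1.    ]]
side {'fovy': 52.13545891422983, 'cx': 320.2008853261609, 'cy': 242.4285191708353}
[[-0.977   0.0961 -0.1904  0.3869]
 [-0.212  -0.5355  0.8175  0.8559]
 [-0.0234  0.839   0.5436  0.6563]
 [ 0.      0.      0.      1.    ]]
```

View pics/top0.png

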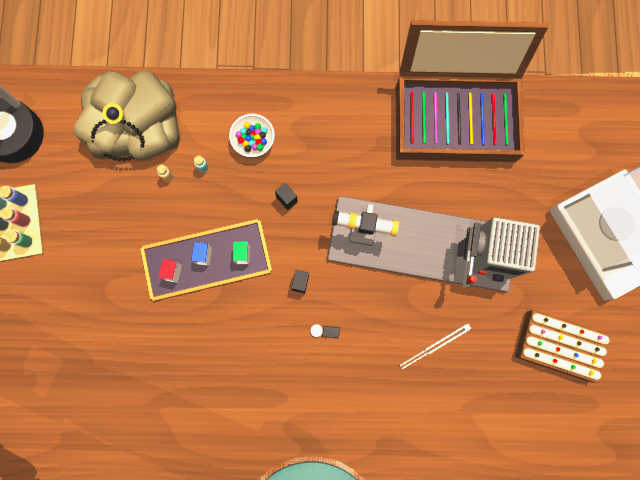

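View pics/side0.png

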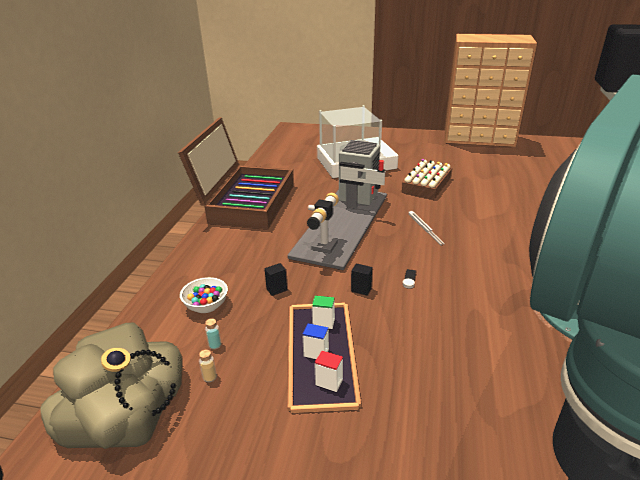

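The top view shows the green cap at (241,252), red at (170,270) and blue at (201,253). Black look-alike blocks stand at (286,196) and (300,281). The stand spans (330,200)–(540,290), with the red knob near (473,279). In the side view the green cap is at (323,302). I choose the green-capped cell and check it in a close crop.

```bash
python3 - <<'E'
import cv2,numpy as np
t=cv2.imread('pics/top0.png');s=cv2.imread('pics/side0.png')
def c(im,x,y,w,h,k):
    return cv2.resize(im[y:y+h,x:x+w],None,fx=k,fy=k,interpolation=cv2.INTER_CUBIC)
a=c(t,135,210,150,100,5); cv2.imwrite('pics/c1.png',a)
b=c(t,320,190,228,110,3.5); cv2.imwrite('pics/c2.png',b)
E
```

```text
(no output)
```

View pics/c1.png

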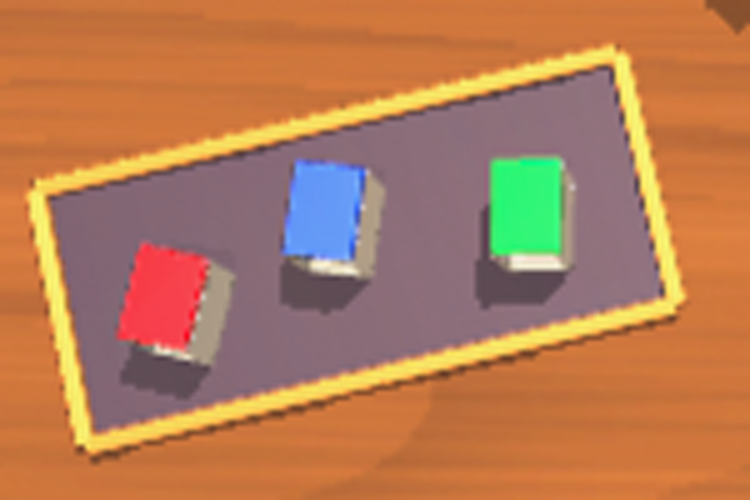

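View pics/c2.png

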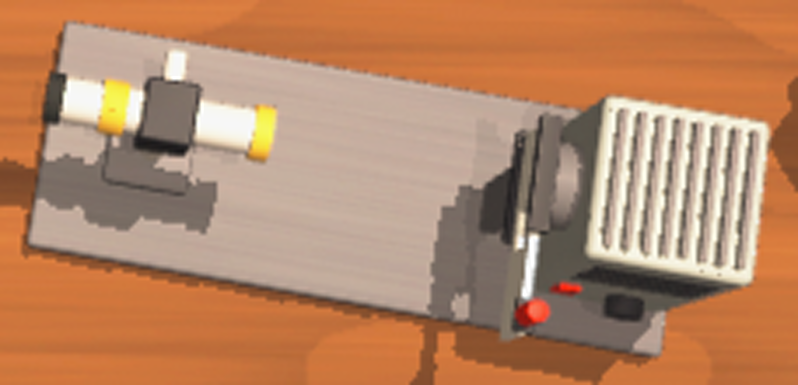

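The green cap's crop corners are about (491,158), (563,158), (561,257) and (489,254), with its long side (light axis) nearly along the image's vertical. The stand crop shows the base corners at (65,22), (28,246) and (660,355), and the knob top at (533,311).

```bash
cat >h.py <<'E'
from plant import arm
import numpy as np,cv2
from scipy.optimize import least_squares
from scipy.spatial.transform import Rotation as R
np.set_printoptions(precision=4,suppress=True)
def ray(n,p):
    m=arm.camera_model(n);T=np.array(m['T']);f=240/np.tan(np.radians(m['fovy']/2))
    d=np.array([(p[0]-m['cx'])/f,-(p[1]-m['cy'])/f,-1]);return T[:3,3],T[:3,:3]@d
def unp(n,p,z):
    o,d=ray(n,p);return (o+d*(z-o[2])/d[2])[:3]
def proj(n,P):
    m=arm.camera_model(n);T=np.array(m['T']);f=240/np.tan(np.radians(m['fovy']/2))
    c=T[:3,:3].T@(np.array(P)-T[:3,3]);return np.array([m['cx']-f*c[0]/c[2],m['cy']+f*c[1]/c[2]])
def fit(local,pts,z,x0):
    W=np.array([unp('top',p,z)[:2] for p in pts]);L=np.array(local)
    def g(v):
        c,s=np.cos(v[2]),np.sin(v[2]);return (L@np.array([[c,s],[-s,c]])+v[:2]-W).ravel()
    r=least_squares(g,x0);return r.x,r.fun.reshape(-1,2)*1e3
def frame(v,p):
    c,s=np.cos(v[2]),np.sin(v[2]);return v[:2]+np.array([[c,-s],[s,c]])@np.array(p)
E
python3 - <<'E'
from h import *
A=lambda l:[(135+u/5-.5+.1,210+v/5-.4) for u,v in l]
B=lambda l:[(320+u/3.5-.4,190+v/3.5-.4) for u,v in l]
st,r=fit([(.07,.19),(-.07,.19),(-.07,-.19)],B([(65,22),(28,246),(660,355)]),.016,[.45,-.1,0]);print('stand',st,np.degrees(st[2]));print(r)
tr,r=fit([(.059,.129),(-.059,.129),(-.059,-.129),(.059,-.129)],A([(30,188),(88,455),(685,303),(620,44)]),.011,[.35,.2,.2]);print('tray',tr);print(r)
for n,p in dict(green=[(491,157),(489,254),(561,257),(563,157)],red=[(143,242),(118,339),(185,349),(210,252)],blue=[(297,159),(284,252),(353,262),(366,167)]).items():
    g,r=fit([(.019,.014),(-.019,.014),(-.019,-.014),(.019,-.014)],A(p),.060,[.35,.15,0]);print(n,g,np.degrees(g[2]));print(r.round(1).tolist())
k=unp('top',B([(533,311)])[0],.162);print('knob',k,'pred',frame(st,(-.082,-.076)),'beam',st[:2])
for P in [(*frame(st,(-.07,.19)),.016),(*frame(st,(.07,.19)),.016),(*frame(st,(-.082,-.076)),.162)]+[(*frame(tr,q),.011) for q in[(.059,.129),(-.059,.129),(-.059,-.129),(.059,-.129)]]: print(proj('side',P))
s=arm.sense();print(R.from_quat(s['tcp_rot']).as_matrix())
E
```

```text
stand [ 0.5757 -0.2225 -0.1516] -8.68883503956936
[[ 1.0065  0.53  ]
 [-0.5116  1.06  ]
 [-0.4949 -1.5901]]
tray [0.5337 0.228  0.2687]
[[ 0.8252  2.4506]
 [-2.4179  2.3038]
 [-1.4994 -2.7627]
 [ 3.0921 -1.9916]]
green [0.5448 0.1529 0.0111] 0.6386799010851176
[[-0.8, -0.6], [0.5, -0.3], [1.4, 0.6], [-1.1, 0.3]]
red [ 0.506   0.2958 -0.1723] -9.871827917841246
[[-0.2, 0.9], [1.5, -0.2], [0.1, -1.0], [-1.5, 0.3]]
blue [ 0.5417  0.2333 -0.0954] -5.46415178397126
[[-0.2, -0.1], [-0.3, 0.2], [0.6, 0.1], [-0.1, -0.2]]
knob [ 0.4874 -0.283   0.162 ] pred [ 0.4832 -0.2852] beam [ 0.5757 -0.2225]
[345.534  265.5859]
[288.2729 254.0936]
[384.297  159.7355]
[290.6885 407.9942]
[364.3743 403.5156]
[347.8929 300.3072]
[290.1142 303.4068]
[[ 0.9313 -0.0004  0.3643]
 [-0.3643 -0.0009  0.9313]
 [-0.     -1.     -0.001 ]]
```

Request:
jog_arm:
  increments:
    - [34,0,-51,0,5,0,0]
    - [68,0,-103,0,10,0,0]
    - [102,0,-154,0,15,0,0]
    - [136,0,-206,0,20,0,0]
    - [170,0,-257,0,26,0,0]
    - [204,0,-309,0,31,0,0]
    - [239,0,-360,0,36,0,0]
    - [273,0,-412,0,41,0,0]
    - [307,0,-463,0,46,0,0]
    - [341,0,-515,0,52,0,0]

```text
time: 1.35
position: [0.3756, 0.0229, 0.2504]
tcp_rot: [-0.566, 0.423, -0.423, 0.567]
contact_force: [1.2, 0.2, -0.1]
opening: 0.0001
```

```bash
cat >rel.py <<'E'
# usage: rel.py x y z jawangle_deg : tool-frame shift and turn to that pose
import sys
from h import *
x,y,z,a=map(float,sys.argv[1:5])
s=arm.sense();M=R.from_quat(s['tcp_rot']).as_matrix()
c,sn=np.cos(np.radians(a)),np.sin(np.radians(a))
# tool y down, z jaw, x = y cross z
Z=np.array([c,sn,0]);Y=np.array([0,0,-1.]);X=np.cross(Y,Z);G=np.c_[X,Y,Z]
print('t',s['time'],'pos',s['position'],'jaw',np.degrees(np.arctan2(M[1,2],M[0,2])),'F',s['contact_force'],'open',s['opening'])
print('shift mm',1e3*M.T@(np.array([x,y,z])-s['position']),'turn',np.degrees(R.from_matrix(M.T@G).as_rotvec()))
E
python3 rel.py .441 -.277 .25 -8.7
```

```text
t 1.35 pos [0.3756 0.0229 0.2504] jaw 16.47301125343695 F [ 1.1945  0.229  -0.1383] open 6.459025096816677e-05
shift mm [306.1268   0.3952 -22.3646] turn [-0.0483 25.173  -0.0002]
```

Request:
jog_arm:
  increments:
    - [51,0,-4,0,4,0,0]
    - [102,0,-8,0,8,0,0]
    - [153,0,-12,0,12,0,0]
    - [204,0,-15,0,17,0,0]
    - [255,0,-19,0,21,0,0]
    - [306,0,-22,0,25,0,0]
    - [306,20,-22,0,25,0,0]
    - [306,40,-22,0,25,0,0]
    - [306,40,-22,0,25,0,0]
    - [306,40,-22,0,25,0,0]

```text
time: 2.6
position: [0.4425, -0.274, 0.2109]
tcp_rot: [0.462, -0.535, 0.535, -0.463]
contact_force: [0.3, 0.7, 0.3]
opening: -0.0001
```

```bash
python3 rel.py .441 -.277 .166 -8.7; python3 - <<'E'
from h import *
t=arm.snapshot('top')[:,:,::-1];s=arm.snapshot('side')[:,:,::-1]
a=cv2.resize(t[200:310,400:550],None,fx=4,fy=4,interpolation=cv2.INTER_CUBIC)[:, :400]
b=cv2.resize(s[110:220,320:420],None,fx=4,fy=4,interpolation=cv2.INTER_CUBIC)
cv2.imwrite('pics/k1.png',np.hstack([a,b]))
p=arm.sense()['position']
for q in (p,p-[0,0,.019]):print(proj('top',q),proj('side',q))
E
```

```text
t 2.6 pos [ 0.4425 -0.274   0.2109] jaw -8.29186017393612 F [0.3358 0.7055 0.2784] open -8.27964809056046e-05
shift mm [ 3.187  44.9256 -1.118 ] turn [-0.0412  0.4081  0.0186]
[475.49   301.2655] [401.7256 143.4879]
[472.4323 301.946 ] [401.1998 150.9392]
```

View pics/k1.png

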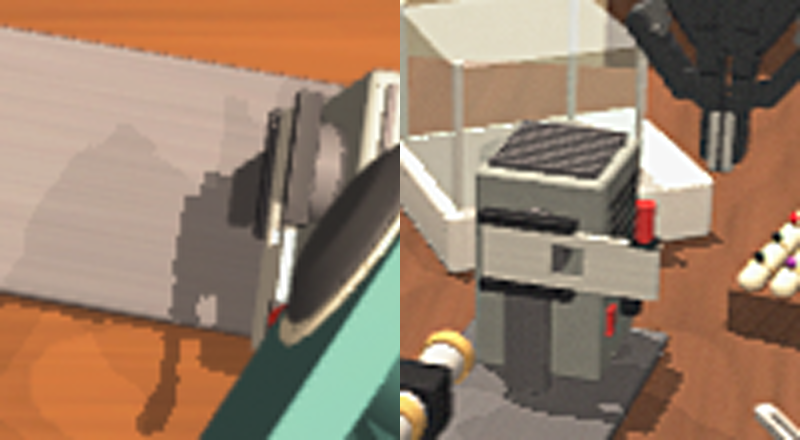

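The tip shows at crop (722,168), which is side (400.5,152), matching the prediction. The knob top at crop (647,200) is side (382,160). I descend behind the knob and push.

Request:
jog_arm:
  increments:
    - [3,15,-1,0,0.4,0,0]
    - [3,30,-1,0,0.4,0,0]
    - [3,45,-1,0,0.4,0,0]
    - [3,45,8,0,0.4,0,0]
    - [3,45,16,0,0.4,0,0]
    - [3,45,24,0,0.4,0,0]
    - [3,45,31,0,0.4,0,0]
    - [3,45,37,0,0.4,0,0]
    - [3,45,43,0,0.4,0,0]
    - [3,45,48,0,0.4,0,0]

```text
time: 3.95
position: [0.4898, -0.2847, 0.1653]
tcp_rot: [0.46, -0.537, 0.537, -0.46]
contact_force: [-2.0, -0.1, 1.3]
opening: 0.0001
```

```bash
python3 rel.py .498 -.286 .166 -8.7
```

```text
t 3.95 pos [ 0.4898 -0.2847  0.1653] jaw -8.762620774568488 F [-2.0213 -0.0868  1.3405] open 5.7670532057174965e-05
shift mm [ 0.0302 -0.658   8.3113] turn [ 0.0008 -0.0626  0.0029]
```

Friction of 2 N is felt, so the push is working. I continue slowly to the stop.

Request:
jog_arm:
  increments:
    - [0,0,2,0,0,0,0]
    - [0,0,4,0,0,0,0]
    - [0,0,5,0,0,0,0]
    - [0,0,6,0,0,0,0]
    - [0,0,7,0,0,0,0]
    - [0,0,8,0,0,0,0]
    - [0,0,8.5,0,0,0,0]
    - [0,0,9,0,0,0,0]
    - [0,0,9,0,0,0,0]
    - [0,0,9,0,0,0,0]

```text
time: 5.2
position: [0.497, -0.2859, 0.1652]
tcp_rot: [-0.461, 0.538, -0.536, 0.459]
contact_force: [-17.3, 3.1, 5.8]
opening: -0.0001
```

Request:
jog_arm:
  increments:
    - [0,0,-12,0,0,0,0]
    - [0,-35,-16,0,0,0,0]
    - [0,-85,-18,0,0,0,0]
    - [-50,-85,-18,0,-10,0,20]
    - [-105,-85,-18,0,-20,0,54]
    - [-160,-85,-18,0,-30,0,54]
    - [-215,-85,-18,0,-40,0,54]
    - [-270,-85,-18,0,-50,0,54]
    - [-325,-85,-18,0,-60,0,54]
    - [-380,-85,-18,0,-70,0,54]

```text
time: 6.45
position: [0.5383, 0.0942, 0.2505]
tcp_rot: [-0.685, 0.173, -0.174, 0.686]
contact_force: [1.2, -0.3, 0.2]
opening: 0.0538
```

```bash
python3 rel.py .545 .153 .16 90.6;python3 - <<'E'
from h import *
t=arm.snapshot('top')[:,:,::-1];s=arm.snapshot('side')[:,:,::-1]
a=cv2.resize(t[190:300,320:548],None,fx=3.5,fy=3.5,interpolation=cv2.INTER_CUBIC)
b=cv2.resize(s[120:200,320:420],None,fx=3.5,fy=3.5,interpolation=cv2.INTER_CUBIC)
c=np.zeros((300,798,3),np.uint8);c[:280,:350]=b
cv2.imwrite('pics/s2.png',np.vstack([a,c])[:600])
E
```

```text
t 6.45 pos [0.5383 0.0942 0.2505] jaw 61.576160671668234 F [ 1.2056 -0.2665  0.2294] open 0.05381663389678793
shift mm [-22.1432  90.5349  54.8925] turn [ -0.0323 -29.0239   0.0501]
```

View pics/s2.png

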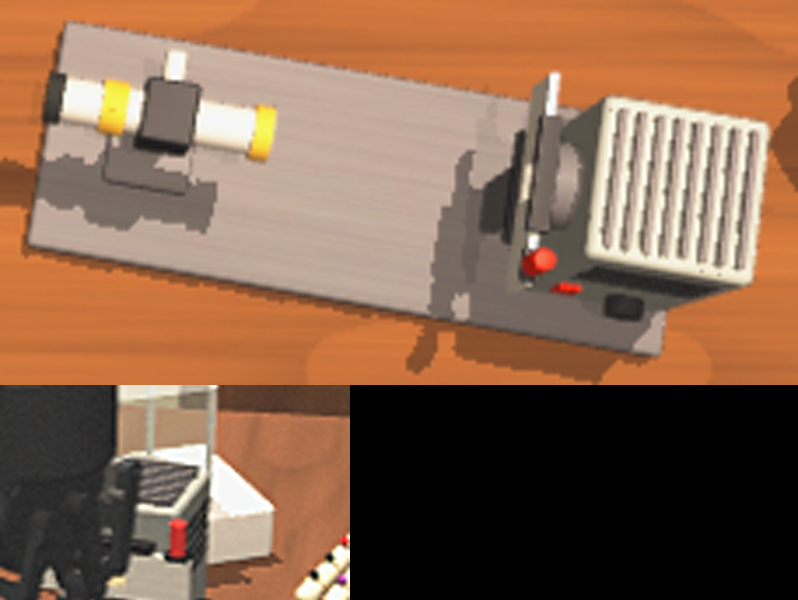

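The slide has moved: the knob is now at crop (540,261), was (533,311). I work out the travel exactly from both cameras.

```bash
python3 - <<'E'
from h import *
t1=arm.snapshot('top').astype(int);s1=arm.snapshot('side').astype(int)
t0=cv2.imread('pics/top0.png')[:,:,::-1].astype(int);s0=cv2.imread('pics/side0.png')[:,:,::-1].astype(int)
def blob(im,x,y,w,h):
    c=im[y:y+h,x:x+w];m=((c[...,0]>120)&(c[...,1]<80)&(c[...,2]<80)).astype(np.uint8)
    n,l,st,ce=cv2.connectedComponentsWithStats(m);return [(st[i].tolist(),(ce[i]+[x,y]).round(2)) for i in range(1,n) if st[i,4]>6]
for n,i,j,box in(('top',t0,t1,(450,245,50,50)),('side',s0,s1,(350,140,50,60))):
    print(n,blob(i,*box),blob(j,*box))
    a=max(blob(i,*box),key=lambda b:b[0][4])[1];b=max(blob(j,*box),key=lambda b:b[0][4])[1]
    d=unp(n,b,.153)-unp(n,a,.153);print(d*1e3,np.linalg.norm(d)*1e3)
E
```

```text
top [([27, 26, 9, 3, 22], array([481.41, 272.14])), ([17, 31, 9, 7, 30], array([470.03, 279.67])), ([37, 48, 8, 2, 9], array([490.44, 293.78]))] [([19, 16, 10, 8, 39], array([473.03, 264.79])), ([27, 26, 9, 3, 22], array([481.41, 272.14])), ([21, 48, 24, 2, 42], array([482.79, 293.48]))]
[-24.8971 -22.675    0.    ] 33.675223556292515
side [([29, 20, 4, 11, 40], array([380.52, 164.9 ])), ([21, 46, 3, 8, 15], array([371.93, 189.73]))] [([19, 19, 5, 10, 37], array([370.57, 163.86])), ([21, 46, 3, 8, 12], array([372.17, 189.5 ]))]
[25.0472 -2.3089  0.    ] 25.153365708841346
```

```bash
python3 - <<'E'
from h import *
st=np.array([0.5757,-0.2225,-0.1516]);c,s=np.cos(st[2]),np.sin(st[2])
loc=lambda p:np.array([[c,s],[-s,c]])@(p[:2]-st[:2])*1e3
print('shut',loc(unp('top',(470.4,279.0),.162)),'now',loc(unp('top',(473.9,264.1),.162)))
print('blob now',loc(unp('top',(473.0,264.8),.158)),'tcp at stop',loc(np.array([.497,-.2859])))
for d in(0,.027,.032):
    P=frame(st,(-.082+d,-.076));print(d,proj('top',(*P,.162)),proj('side',(*P,.151)))
E
```

```text
shut [-79.6295 -70.6074] now [-51.3768 -73.5605]
blob now [-52.2565 -73.134 ] tcp at stop [-68.2227 -74.5581]
0 [473.1763 280.7816] [384.1039 163.8276]
0.027 [474.9812 266.2643] [373.6474 162.4759]
0.032 [475.3138 263.5892] [371.7266 162.2276]
```

The knob now sits at stand x ≈ -51 mm (expected -50 when fully open), and it pressed on a firm stop at 17 N, so the shutter is open. Next I go above the green cell.

Request:
jog_arm:
  increments:
    - [-7,20,18,0,-10,0,54]
    - [-15,50,37,0,-20,0,54]
    - [-22,80,55,0,-29,0,54]
    - [-22,110,55,0,-29,0,54]
    - [-22,130,55,0,-29,0,54]
    - [-22,130,55,0,-29,0,54]
    - [-22,130,55,0,-29,0,54]
    - [-22,130,55,0,-29,0,54]
    - [-22,130,55,0,-29,0,54]
    - [-22,130,55,0,-29,0,54]

```text
time: 7.9
position: [0.5457, 0.1512, 0.1206]
tcp_rot: [-0.707, -0.002, 0.001, 0.707]
contact_force: [0.1, 0.1, -0.0]
opening: 0.0537
```

```bash
python3 rel.py .545 .153 .040 90.6;python3 - <<'E'
from h import *
t=arm.snapshot('top')[:,:,::-1];s=arm.snapshot('side')[:,:,::-1]
a=cv2.resize(t[190:310,180:300],None,fx=3.3,fy=3.3,interpolation=cv2.INTER_CUBIC)
b=cv2.resize(s[230:350,260:380],None,fx=3.3,fy=3.3,interpolation=cv2.INTER_CUBIC)
cv2.imwrite('pics/g1.png',np.hstack([a,b]))
p=arm.sense()['position']
print('tip',proj('side',p-[0,0,.019]));
for dx in(-.019,.019):
  for dy in(-.014,.014): print(dx,dy,proj('side',(.545+dx,.153+dy,.06)))
E
```

```text
t 7.9 pos [0.5457 0.1512 0.1206] jaw 90.2410554816822 F [ 0.1138  0.0502 -0.0407] open 0.053726246288137096
shift mm [-0.7289 80.6322  1.8383] turn [-0.0055 -0.3589  0.0248]
tip [324.1274 281.794 ]
-0.019 -0.014 [335.9181 296.3841]
-0.019 0.014 [333.1246 305.7856]
0.019 -0.014 [316.5019 294.072 ]
0.019 0.014 [313.2479 303.3422]
```

View pics/g1.png

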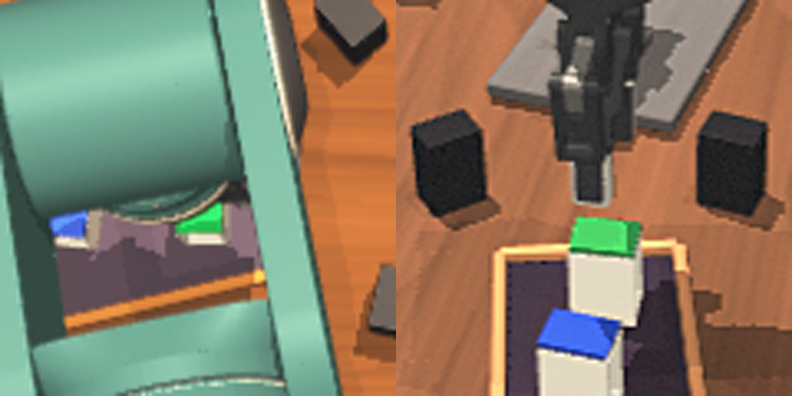

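The side view shows the green cap at (316–334, 296–308), with the open fingers above it and in line. Both cameras agree within about 3 mm. I descend with 13 mm of clearance on each side.

Request:
jog_arm:
  increments:
    - [1,10,3,0,-0.4,0,54]
    - [1,20,3,0,-0.4,0,54]
    - [1,35,3,0,-0.4,0,54]
    - [1,50,3,0,-0.4,0,54]
    - [1,65,3,0,-0.4,0,54]
    - [1,75,3,0,-0.4,0,54]
    - [1,80,3,0,-0.4,0,54]
    - [1,80,3,0,-0.4,0,54]
    - [1,80,3,0,-0.4,0,54]
    - [1,80,3,0,-0.4,0,54]
  grip_force: 25

```text
time: 9.25
position: [0.5468, 0.1542, 0.0408]
tcp_rot: [-0.707, -0.004, 0.004, 0.707]
contact_force: [0.9, 0.8, -0.8]
opening: 0.0542
```

Request:
jog_arm:
  increments:
    - [0,0,0,0,0,0,46]
    - [0,0,0,0,0,0,40]
    - [0,0,0,0,0,0,36]
    - [0,0,0,0,0,0,33]
    - [0,0,0,0,0,0,30]
    - [0,0,0,0,0,0,27]
    - [0,0,0,0,0,0,22]
    - [0,0,0,0,0,0,15]
    - [0,0,0,0,0,0,15]
    - [0,0,0,0,0,0,15]
  grip_force: 25

```text
time: 10.5
position: [0.5467, 0.1541, 0.0404]
tcp_rot: [-0.707, -0.004, 0.004, 0.707]
contact_force: [0.1, 0.1, 1.3]
opening: 0.0275
```

Request:
jog_arm:
  increments:
    - [0,-5,0,0,0,0,15]
    - [0,-12,0,0,0,0,15]
    - [0,-25,0,0,0,0,15]
    - [0,-45,0,0,0,0,15]
    - [0,-70,0,0,0,0,15]
    - [0,-100,0,0,0,0,15]
    - [0,-130,0,0,0,0,15]
    - [0,-160,0,0,0,0,15]
    - [0,-185,0,0,0,0,15]
    - [0,-200,0,0,0,0,15]
  grip_force: 30

```text
time: 11.75
position: [0.5467, 0.1542, 0.2429]
tcp_rot: [-0.707, -0.005, 0.003, 0.707]
contact_force: [-0.1, -0.1, -1.3]
opening: 0.0278
```

```bash
python3 rel.py .5757 -.2225 .24 -8.7
```

```text
t 11.75 pos [0.5467 0.1542 0.2429] jaw 90.64076624518191 F [-0.1453 -0.1436 -1.3206] open 0.02778042495640994
shift mm [  24.7473    2.801  -376.9564] turn [-0.1363 99.3407  0.0726]
```

Request:
jog_arm:
  increments:
    - [2,0,-38,0,10,0,15]
    - [5,0,-76,0,20,0,15]
    - [7,0,-113,0,30,0,15]
    - [10,0,-151,0,40,0,15]
    - [12,0,-188,0,50,0,15]
    - [15,0,-226,0,60,0,15]
    - [17,0,-264,0,70,0,15]
    - [20,0,-301,0,80,0,15]
    - [22,0,-339,0,90,0,15]
    - [25,3,-377,0,99.3,0,15]

```text
time: 13.0
position: [0.5757, -0.2238, 0.2378]
tcp_rot: [0.459, -0.538, 0.538, -0.459]
contact_force: [0.6, -0.8, -1.1]
opening: 0.0276
```

```bash
python3 - <<'E'
from h import *
st=np.array([0.5757,-0.2225,-0.1516]);c,s=np.cos(st[2]),np.sin(st[2])
loc=lambda p:np.array([[c,s],[-s,c]])@(p[:2]-st[:2])*1e3
for q in [(54,97),(115,107),(222,125),(263,133),(519,186)]: print(q,loc(unp('top',(320+q[0]/3.5-.4,190+q[1]/3.5-.4),.115)))
E
python3 rel.py .5757 -.2225 .1235 -8.7
```

```text
(54, 97) [  1.4098 190.2509]
(115, 107) [  1.5995 156.153 ]
(222, 125) [ 1.6767 96.4145]
(263, 133) [ 1.0943 73.4731]
(519, 186) [ -4.2122 -69.4046]
t 13.0 pos [ 0.5757 -0.2238  0.2378] jaw -8.981365540485005 F [ 0.5822 -0.8092 -1.1109] open 0.027595577189526214
shift mm [ -1.3076 114.3017  -0.2313] turn [-0.0169 -0.2814  0.0042]
```

Request:
jog_arm:
  increments:
    - [-1,15,1,0,0,0,15]
    - [-1,35,1,0,0,0,15]
    - [-1,55,1,0,0,0,15]
    - [-1,75,1,0,0,0,15]
    - [-1,92,1,0,0,0,15]
    - [-1,104,1,0,0,0,15]
    - [-1,111,1,0,0,0,15]
    - [-1,114,1,0,0,0,15]
    - [-1,114,1,0,0,0,15]
    - [-1,114,1,0,0,0,15]

```text
time: 14.25
position: [0.5772, -0.2218, 0.1239]
tcp_rot: [0.461, -0.536, 0.537, -0.461]
contact_force: [0.4, -0.3, -0.7]
opening: 0.0277
```

```bash
python3 rel.py .5765 -.2226 .1235 -8.7;python3 - <<'E'
from h import *
s=arm.snapshot('side')[:,:,::-1];t=arm.snapshot('top')[:,:,::-1]
b=cv2.resize(s[120:280,270:430],None,fx=3.7,fy=3.7,interpolation=cv2.INTER_CUBIC)
cv2.imwrite('pics/f1.png',b);cv2.imwrite('pics/f_top.png',t)
st=np.array([0.5757,-0.2225,-0.1516])
for P in [(-.014,.019,.087),(.014,.019,.087),(-.014,.019,.143),(.014,.019,.143),(0,.069,.115),(0,.190,.115)]:
    q=proj('side',(*frame(st,P[:2]),P[2]));print(P,(q-[270,120])*3.7)
E
```

```text
t 14.25 pos [ 0.5772 -0.2218  0.1239] jaw -8.658651590304734 F [ 0.3625 -0.2891 -0.6923] open 0.02771469494564781
shift mm [ 0.8489  0.3612 -0.5355] turn [-0.0409  0.0413  0.014 ]
(-0.014, 0.019, 0.087) [281.5541 294.0479]
(0.014, 0.019, 0.087) [241.8555 287.8394]
(-0.014, 0.019, 0.143) [282.0119 217.4985]
(0.014, 0.019, 0.143) [241.2911 211.694 ]
(0, 0.069, 0.115) [236.1674 286.8751]
(0, 0.19, 0.115) [166.8954 378.458 ]
```

View pics/f1.png

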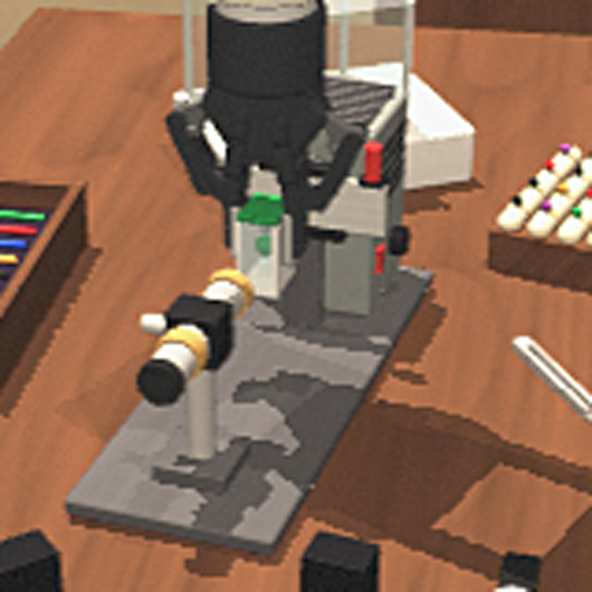

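The cell hangs between tube and gate, with the stone at crop (263,244) and the red knob at the gate. The tube's near ring is at (231,290). I zoom in to check tilt and alignment.

```bash
python3 - <<'E'
import cv2
from h import *
s=arm.snapshot('side')[:,:,::-1]
x,y,k=305,150,10
cv2.imwrite('pics/f2.png',cv2.resize(s[y:y+60,x:x+60],None,fx=k,fy=k,interpolation=cv2.INTER_CUBIC))
v=np.array([0.5772,-0.2218,-.1511])
for P in [(-.014,.019,.087),(.014,.019,.087),(-.014,.019,.143),(.014,.019,.143),(-.014,-.019,.087),(0,0,.115)]:
    print(P,((proj('side',(*frame(v,P[:2]),P[2]))-[x-.5,y-.5])*k).round())
E
```

```text
(-0.014, 0.019, 0.087) [410. 501.]
(0.014, 0.019, 0.087) [302. 484.]
(-0.014, 0.019, 0.143) [411. 294.]
(0.014, 0.019, 0.143) [301. 278.]
(-0.014, -0.019, 0.087) [457. 433.]
(0, 0, 0.115) [381. 357.]
```

View pics/f2.png

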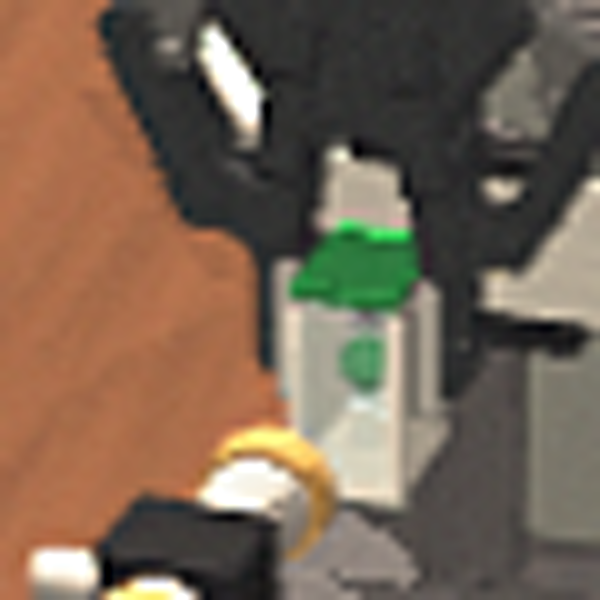

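In the close view the cell's front right edge is vertical at column 410, with its bottom near row 505. The arm pose predicts 410 and 501, so the cell is upright and square. It is clear of the tube ring and the gate. I hand in.

Request:
jog_arm:
  increments:
    - [0,0,0,0,0,0,15]
    - [0,0,0,0,0,0,15]
    - [0,0,0,0,0,0,15]
    - [0,0,0,0,0,0,15]
    - [0,0,0,0,0,0,15]
    - [0,0,0,0,0,0,15]
    - [0,0,0,0,0,0,15]
    - [0,0,0,0,0,0,15]
    - [0,0,0,0,0,0,15]
    - [0,0,0,0,0,0,15]

```text
time: 15.65
position: [0.5769, -0.2218, 0.1233]
tcp_rot: [0.461, -0.536, 0.536, -0.461]
contact_force: [-0.3, 0.1, -0.3]
opening: 0.0278
```

```bash
python3 -c "
from h import *
s=arm.sense();print(s['position'],abs(np.array(s['qvel'])).max(),s['opening'],s['contact_force']);print(arm.job_done())"
```

```text
[ 0.5769 -0.2218  0.1233] 0.0006648421190155458 0.02784461564485637 [-0.3379  0.122  -0.3153]
the job is handed in; nothing more can be done
None
```

The shutter is open and the green cell is held still in the light path; I handed the job in at about 15.7 s. The hand-in gives no verdict, so what follows rests on my own checks.

- **Shutter:** I pushed the knob until it pressed on a firm stop (about 17 N). It then measured x ≈ -51 mm in the stand frame, against -50 mm for fully open. The raw pixel shift alone read a little less, about 25 to 28 mm. I put that down to a partly shaded knob in the first picture.
- **Grip:** I gripped the cell by its frosted faces at 30 N, with the fingers 27.8 mm apart and joint speeds near zero. No contact force beyond sensor noise showed on the tool.
- **Position:** The TCP is at (0.577, -0.222, 0.123), which puts the cell on my estimate of the beam line at mid-gap. The close side view matched that pose within about 1 mm, with the cell upright, square and clear of the tube ring and gate.
- **Disagreement:** The two cameras differed by a few mm on where the stand is. I estimate the error across the beam at 3 mm or less, within the 8 mm allowed.
- **Not checked:** I did not measure the bystanders again at the end. I saw no contact with any of them on the way.

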